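# Gauge the clamp-block bore and fit the matching seal plug

## Task

Use the orange-handled depth rod to find how deep the red-ringed middle bore of the black clamp block is: press the rod gently but firmly down until the brass seat at the bottom has gone home, then put the rod back in its blue stand. Fit the one seal plug that matches that depth into this bore, fully home and left standing on its own, so that its black grip begins level with the block's top face; never try a wrong plug in it, leave the other plugs in the rack, and do not disturb the other things on the bench.

Things in the scene. Friction and masses are not known exactly. Their poses are not given: they have to be found in the camera images.
- bore_mouth (a point): Centre of the mouth of the middle bore (red ring round it) of the black block, in the plane of its top face, 60 mm above the bench; z up. Bore 17 mm wide, blind: 24, 32 or 40 mm deep with its brass seat home, differing every time. The seat may stand 3 to 5 mm above home; about 5 N slides it home, where it stays; there a stiff washer gives 1 mm per 10 N. Over 25 N does damage.
- block: Black clamp block, fixed, 80 x 180 x 60 mm; origin at the centre of its underside, x and y along the 80 and 180 mm sides. Three bores of 17 mm in a row along y, 50 mm apart; only the middle one, with the red ring, matters. The other two bores tell nothing of its depth.
- rod_handle (a point): Centre of the handle of the depth rod: orange cylinder with black bands, 22 mm diameter, 45 mm tall, the upper end of the rod. At the start the rod stands upright in its stand, this point about 107 mm above the bench. Mass about 0.13 kg.
- rod_tip (a point): Flat lower end of the depth rod's steel shaft (12 mm diameter, 75 mm long, black lines every 10 mm from the tip), on the axis, 97.5 mm below the handle's centre; z runs up the rod.
- stand_hole (a point): Centre of the mouth of the rod's stand: blue block 70 x 70 mm, 55 mm tall, fixed; blind hole of 18 mm diameter, 45 mm deep, in which the rod stands on its tip.
- rack: Grey plug rack, fixed, 60 x 180 x 30 mm; origin at the centre of its underside; its y runs along the row of three holes (18.5 mm diameter, 12 mm deep, 60 mm apart, floors 18 mm above the bench), in which the plugs stand upright in any order.
- plug_short_center (a point): Centre (half-way up, on the axis) of the short seal plug: upright cylinder of 16 mm diameter, 59 mm tall: lower 24 mm bare steel shank with chamfered foot, upper 35 mm black grip with a green band and cap. The centre is 29.5 mm above its foot. Fits the bore that is 24 mm deep with the seat home. Mass about 74 g. z runs up the plug.
- plug_short_mark (a point): Point on the axis of the short plug where bare steel meets black grip, 24 mm above its foot; level with the block's top face when it is the right plug, fully home. z runs up the plug.
- plug_mid_center (a point): Centre (half-way up, on the axis) of the mid seal plug: upright cylinder of 16 mm diameter, 67 mm tall: lower 32 mm bare steel shank with chamfered foot, upper 35 mm black grip with a yellow band and cap. The centre is 33.5 mm above its foot. Fits the bore that is 32 mm deep with the seat home. Mass about 82 g. z runs up the plug.
- plug_mid_mark (a point): Point on the axis of the mid plug where bare steel meets black grip, 32 mm above its foot; level with the block's top face when it is the right plug, fully home. z runs up the plug.
- plug_long_center (a point): Centre (half-way up, on the axis) of the long seal plug: upright cylinder of 16 mm diameter, 75 mm tall: lower 40 mm bare steel shank with chamfered foot, upper 35 mm black grip with a blue band and cap. The centre is 37.5 mm above its foot. Fits the bore that is 40 mm deep with the seat home. Mass about 90 g. z runs up the plug.
- plug_long_mark (a point): Point on the axis of the long plug where bare steel meets black grip, 40 mm above its foot; level with the block's top face when it is the right plug, fully home. z runs up the plug.
- injector: dark steel fuel injector body, 160 mm long, 28 mm thick, copper collar, lying on the bench; bystander; origin under its middle
- union: brass hexagonal union, 32 mm wide, 34 mm tall; bystander; origin at its underside
- wrench: steel wrench, 170 mm long, lying flat; bystander; origin under its middle
- bottle: amber closed bottle, 64 mm wide, 170 mm tall; bystander; origin at its underside
- jar: clear jar with white lid, 56 mm wide, 60 mm tall; bystander; origin at its underside
- sleeve: dark steel sleeve, 50 mm wide, 40 mm tall; bystander; origin at its underside
There are look-alikes about, which are no part of the job. Leave any green look-alike of the block alone.

How it is judged:
By the outcome, as a careful person would: the job done as asked, in the order asked, and still so for the second after the job is handed in, with the robot touching nothing.
It also fails if it takes over 67 s, if anything falls off the work surface, if the arm or the gripper's body presses on something with over 40 N, if the wrist force passes 120 N, or if a joint passes its speed limit or range.

## Robot

A 6-joint arm with a two-finger parallel gripper is mounted at the origin on the work surface. World frame = base frame: x ahead of the robot, y to its left, z up, the work surface at z = 0. Lengths are in m, angles in rad, forces in N, time in s.
With the tool pointing down it reaches from about 0.15 to 0.775 m from the base axis. Payload 6.1 kg.
Tool frame: the origin (TCP) lies between the finger pads; the fingertips stand 17 mm ahead of it and the grasp point (between the pads) lies 2 mm behind it; z points along the fingers, y is the direction in which the jaws open and shut (so a half turn about z gives the same grasp; the last joint's range is limited). The gripper opens to 85 mm and grips with 20 to 120 N. Pads are 22 mm wide; open, the fingers measure 114 mm over their backs; the gripper's body (76 mm by 85 mm) begins 54 mm behind the grasp point. The pads swing forward as they close: fully open they stand 13 mm farther back than shut.
Start: joints at [1.327, 0.126, -0.04, 1.405, 0, 1.571], TCP at [0.127, 0.509, 0.248] pointing down, gripper open.
Joint ranges: [-2.72, 2.72], [-0.95, 1.95], [-1.27, 1.35], [-1.78, 2.02], [-1.46, 1.47], [-3.14, 3.14]. Speed limits (rad/s): [2.39, 2.39, 3.01, 3.14, 3.14, 3.14].

## Interface

Orientations are given as [roll, pitch, yaw] about the fixed x, y, z axes, in that order (R = Rz(yaw) Ry(pitch) Rx(roll)).
In Python, from station import ctrl gives the robot as it stands. The module is installed in compiled form; this text tells all that it offers.
- The arm moves only by the tool send_rows, never from a script. Its argument "commands" is a list of rows, each an object with "jaw": the gripper's target within -1 to 1 (fully open at 1, half-way at 0, shut at -1); "xyz": the shift along the world's x, y, z scaled (see below), a list of three; "turn": the turn, a rotation vector about the world's x, y, z scaled (see below), a list of three. In form: [{"jaw": jaw, "xyz": [tx, ty, tz], "turn": [wx, wy, wz]}, ...]. A call has 1 to 5 rows; each row shifts and turns the commanded pose from where the row before left it; what a row does not reach is not made up. The controller multiplies each number of a shift by 300 mm and each number of a turn by 0.08 rad. A row lasts 1/12 s, in which the tool goes at most 41.7 mm and 7.16 degrees, less where a joint would pass 70% of its speed; a pose out of reach is approached as far as the arm can. A call with a number of a shift or a turn outside -1 to 1 is refused whole. A call with a gripper value outside its range is refused whole. The fingers move at their own pace and stop on an object; "squeeze" is the grip in N (left out, the last holds). Time passes only in rows, so rows that do not move let the fingers close. It gives the time, the measured TCP pose, the force and the opening at its end, in the units of the state.
- ctrl.get_state(): the state, without advancing time (a new reading comes with each control period).
- ctrl.capture(name): name is "scene" or "side" or "wrist"; returns a dict with "color" (400x640x3 uint8, red, green, blue), "fovy" (degrees; the focal length in pixels is half the picture's height over the tangent of half this angle, whatever the lens; pixels are square), "cx", "cy" (the principal point, pixels), "cam_to_world" (4x4, takes a point from camera to world coordinates); the wrist camera has in their place "mount" (4x4, takes a point from camera to tool coordinates, whose origin is the TCP and whose axes are the flange's). Camera axes: x right, y down, z forward; pixel columns grow to the right and rows downward; lengths in m; the calibration is good to about 2 mm. A picture is of the moment at which its call begins: read the wrist's pose just before it. There is no depth.
- ctrl.hand_in(): hands the job in, once; it reports no verdict.
The state is a dict: "t": time; "joints": joint angles; "joint_velocities": joint speeds; "joint_torque": joint torques, N m; "tcp_pos": TCP position; "ee_rot": TCP orientation; "contact_force": force on the tool from outside, world axes, zero at the start; "moment": the same for the moment, N m; "opening": finger opening in m.
Only numpy, scipy, OpenCV 4.12 (cv2) and the standard library are available. Lean on these libraries where they do the work, as an engineer would, in place of code of your own. Each camera call takes 0.05 s, during which the arm holds its last target.

## Working session

There is one attempt and no reset: what is moved stays moved. The work goes in short steps, Python scripts to look and compute and a tool call to move; the robot and the scene stay as the last step left them, time stands still between calls to the robot, and variables do not carry over. Pictures are saved under pics/ and viewed, and the job is handed in when it is done.

Besides the shell and the picture viewer there is one more tool, called after ">>>" by a JSON object that holds its "name" and its "arguments". send_rows: Moves the arm, as the interface text tells. Its arguments: {"type":"object","properties":{"commands":{"type":"array"},"squeeze":{"type":"number"}},"required":["commands"]}

```bash
mkdir -p pics; cat > h.py <<'E'
from station import ctrl
import numpy as np, cv2
def cap(n):
    s=ctrl.get_state(); c=ctrl.capture(n); c=dict(c); c['state']=s; return c
def save(c,f): cv2.imwrite('pics/'+f,cv2.cvtColor(np.asarray(c['color']),cv2.COLOR_RGB2BGR))
E
python3 - <<'E'
from h import *
for n in ['scene','side','wrist']:
    c=cap(n); save(c,n+'0.png'); print(n,{k:v for k,v in c.items() if k not in('color','state')})
    np.save(n+'0.npy',c,allow_pickle=True)
print(ctrl.get_state())
E
```

```text
scene {'fovy': 56.901982633204916, 'cx': 323.0744796576627, 'cy': 204.86121758766382, 'cam_to_world': array([[ 0.65607822,  0.64684947, -0.38877645,  0.81551754],
       [ 0.75458179, -0.55340463,  0.35263245, -0.28505239],
       [ 0.01294943, -0.5247181 , -0.85117755,  0.84723942],
       [ 0.        ,  0.        ,  0.        ,  1.        ]])}
side {'fovy': 44.51533072514317, 'cx': 328.8784536824833, 'cy': 200.59192469311117, 'cam_to_world': array([[-0.91879325, -0.28615732,  0.27190615,  0.17698721],
       [-0.39469367,  0.6555296 , -0.64381507,  0.75417331],
       [ 0.00598986, -0.69885258, -0.71524065,  0.90962204],
       [ 0.        ,  0.        ,  0.        ,  1.        ]])}
wrist {'fovy': 67.57724601427617, 'cx': 319.43127042211813, 'cy': 196.21663135833094, 'mount': array([[ 4.36730883e-04, -9.48467578e-01, -3.16873892e-01,
         8.10932686e-02],
       [ 9.99999871e-01,  4.96896472e-04, -1.09063474e-04,
        -2.27352033e-04],
       [ 2.60896688e-04, -3.16873804e-01,  9.48467672e-01,
        -1.27064905e-01],
       [ 0.00000000e+00,  0.00000000e+00,  0.00000000e+00,
         1.00000000e+00]])}
{'t': 0.15, 'joints': array([ 1.32698785e+00,  1.26258084e-01, -4.03761274e-02,  1.40537946e+00,
       -5.30496112e-06,  1.57083766e+00]), 'joint_velocities': array([-1.11061453e-03, -3.26924958e-04,  2.38004516e-03, -1.42403883e-04,
        5.10517236e-04,  3.36949707e-05]), 'joint_torque': array([ 2.83690533e-04, -4.36276388e+01,  3.53148723e+01,  1.35431421e-02,
       -7.60673061e-05, -1.88376696e-06]), 'tcp_pos': array([0.12666726, 0.50919456, 0.24769855]), 'ee_rot': array([-3.14037531e+00,  5.35527194e-06,  2.89774285e+00]), 'contact_force': array([0.45045493, 0.45092653, 0.17513544]), 'moment': array([ 0.00950636, -0.00440346, -0.00014823]), 'opening': 0.08519645925728891}
```

View pics/scene0.png

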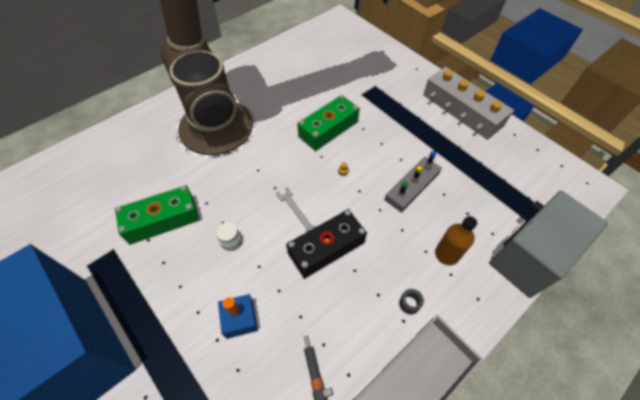

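View pics/side0.png

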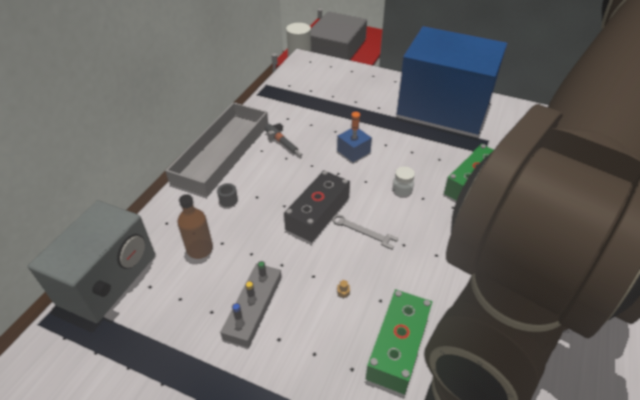

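View pics/wrist0.png

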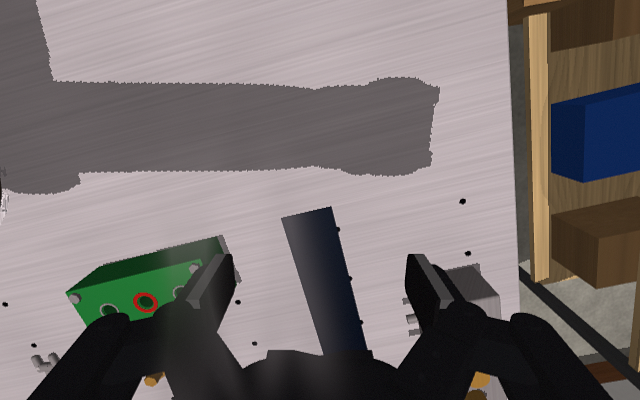

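The scene view shows the black block at (327,242), with its red ring at (327,238). The blue stand with the orange handle is at (237,312). The plug rack is at (413,184), with green, yellow and blue plugs. The look-alikes are two green blocks at (156,212) and (328,120), and a grey manifold with 4 brass knobs at (470,100). Only the black block fits the description. I'll confirm with crops and measure.

```bash
cat >> h.py <<'E'
def f_of(c): return 200/np.tan(np.radians(c['fovy']/2))
def T_of(c):
    if 'cam_to_world' in c: return c['cam_to_world']
    from scipy.spatial.transform import Rotation as R
    s=c['state']; T=np.eye(4); T[:3,:3]=R.from_euler('xyz',s['ee_rot']).as_matrix(); T[:3,3]=s['tcp_pos']; return T@c['mount']
def ray(c,p):
    T=T_of(c); d=np.array([(p[0]-c['cx'])/f_of(c),(p[1]-c['cy'])/f_of(c),1]); d=T[:3,:3]@d; return T[:3,3],d/np.linalg.norm(d)
def plane(c,p,z): o,d=ray(c,p); return o+d*(z-o[2])/d[2]
def tri(rs):
    A=np.zeros((3,3));b=np.zeros(3)
    for o,d in rs: P=np.eye(3)-np.outer(d,d);A+=P;b+=P@o
    x=np.linalg.solve(A,b); return x,[np.linalg.norm((np.eye(3)-np.outer(d,d))@(x-o)) for o,d in rs]
def proj(c,X):
    T=T_of(c); q=T[:3,:3].T@(np.asarray(X)-T[:3,3]); return np.array([c['cx'],c['cy']])+f_of(c)*q[:2]/q[2]
def blobs(img,lo,hi,roi=None,amin=6):
    hsv=cv2.cvtColor(np.ascontiguousarray(img),cv2.COLOR_RGB2HSV)
    if lo[0]>hi[0]: m=cv2.inRange(hsv,(lo[0],lo[1],lo[2]),(180,hi[1],hi[2]))|cv2.inRange(hsv,(0,lo[1],lo[2]),hi)
    else: m=cv2.inRange(hsv,lo,hi)
    if roi is not None:
        k=np.zeros_like(m);x0,y0,x1,y1=roi;k[y0:y1,x0:x1]=255;m&=k
    n,l,st,ce=cv2.connectedComponentsWithStats(m)
    return [(ce[i].round(1),st[i]) for i in range(1,n) if st[i][4]>=amin],m
E
python3 - <<'E'
from h import *
sc=np.load('scene0.npy',allow_pickle=True).item(); sd=np.load('side0.npy',allow_pickle=True).item()
def crop(c,x0,y0,x1,y1,f,k=5):
    im=cv2.cvtColor(c['color'][y0:y1,x0:x1],cv2.COLOR_RGB2BGR); return cv2.resize(im,(int((x1-x0)*k),int((y1-y0)*k)),interpolation=cv2.INTER_CUBIC)
def two(a,b): 
    h=max(a.shape[0],b.shape[0]); o=np.zeros((h,a.shape[1]+b.shape[1],3),np.uint8);o[:a.shape[0],:a.shape[1]]=a;o[:b.shape[0],a.shape[1]:]=b;return o
cv2.imwrite('pics/blk.png',two(crop(sc,280,200,375,280,0,4),crop(sd,275,165,360,245,0,4)))
cv2.imwrite('pics/rack.png',two(crop(sc,375,145,450,215,0,5),crop(sd,215,250,290,350,0,5)))
cv2.imwrite('pics/stand.png',two(crop(sc,210,285,270,340,0,6),crop(sd,325,105,380,165,0,6)))
for n,c,rois in(('sc',sc,((300,220,350,260),(210,285,260,340),(380,140,445,215))),('sd',sd,((300,180,335,210),(340,105,370,145),(215,250,290,350)))):
    print(n,'ring',blobs(c['color'],(170,120,80),(8,255,255),rois[0])[0])
    print(n,'orange',blobs(c['color'],(3,120,80),(20,255,255),rois[1])[0])
    for k,lo,hi in(('g',(50,100,30),(85,255,255)),('y',(22,120,80),(35,255,255)),('b',(100,120,40),(130,255,255))): print(n,k,blobs(c['color'],lo,hi,rois[2])[0])
E
```

```text
sc ring [(array([326.4, 237.2]), array([320, 231,  14,  14, 120], dtype=int32))]
sc orange [(array([229.8, 305. ]), array([223, 298,  14,  16, 155], dtype=int32))]
sc g [(array([403.9, 184.7]), array([402, 182,   5,   7,  27], dtype=int32))]
sc y [(array([418.6, 168.7]), array([416, 166,   6,   7,  32], dtype=int32))]
sc b [(array([433.2, 153.2]), array([431, 149,   6,   9,  29], dtype=int32))]
sd ring [(array([317.6, 196. ]), array([312, 192,  12,   9,  62], dtype=int32))]
sd orange [(array([355.2, 117.6]), array([351, 111,   9,  16,  90], dtype=int32))]
sd g []
sd y [(array([249. , 284.4]), array([246, 282,   7,   6,  30], dtype=int32))]
sd b [(array([235.9, 306.3]), array([234, 304,   5,   5,  20], dtype=int32))]
```

View pics/blk.png

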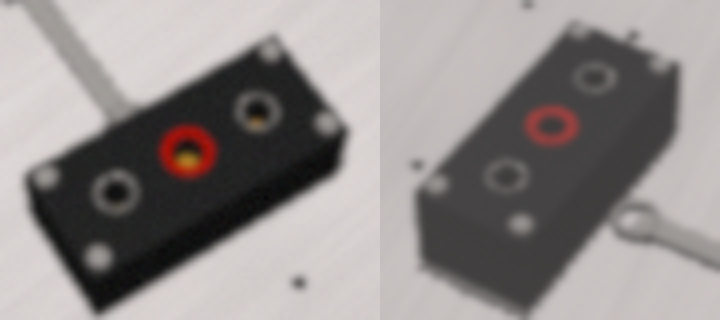

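View pics/rack.png

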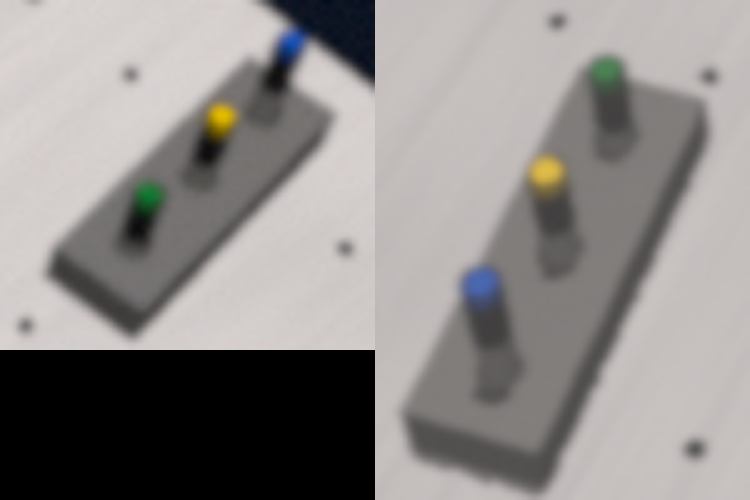

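View pics/stand.png

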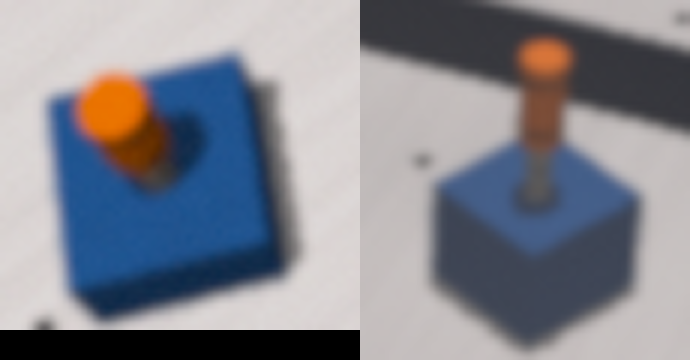

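```bash
python3 - <<'E'
from h import *
np.set_printoptions(precision=4,suppress=True)
sc=np.load('scene0.npy',allow_pickle=True).item(); sd=np.load('side0.npy',allow_pickle=True).item()
for n,a,b,z in (('ring',(326.4,237.2),(317.6,196),.06),('handle',(229.8,305),(355.2,117.6),.107),('yellow',(418.6,168.7),(249,284.4),.08),('blue',(433.2,153.2),(235.9,306.3),.09)):
    print(n,tri([ray(sc,a),ray(sd,b)]),plane(sc,a,z),plane(sd,b,z))
print('green',plane(sc,(403.9,184.7),.075))
E
```

```text
ring (array([ 0.5304, -0.0126,  0.0619]), [np.float64(0.0004850424625725115), np.float64(0.00048504246257241145)]) [ 0.5292 -0.0122  0.06  ] [ 0.5316 -0.014   0.06  ]
handle (array([ 0.5374, -0.2767,  0.1175]), [np.float64(0.0006174473559042667), np.float64(0.0006174473559041584)]) [ 0.534  -0.2763  0.107 ] [ 0.5418 -0.291   0.107 ]
yellow (array([0.5451, 0.2926, 0.0835]), [np.float64(0.0004692023871083637), np.float64(0.0004692023871085747)]) [0.5435 0.295  0.08  ] [0.5471 0.2909 0.08  ]
blue (array([0.5392, 0.3528, 0.0937]), [np.float64(0.00028584504291226793), np.float64(0.00028584504291246607)]) [0.538  0.3561 0.09  ] [0.5405 0.3508 0.09  ]
green [0.5513 0.2313 0.075 ]
```

Crops confirm the targets: the black block's red-ringed bore, the blue stand with its rod, and the three plugs in the rack (green, yellow and blue caps). Heights agree: yellow cap ≈ 84 mm, blue ≈ 94 mm, ring ≈ 62 mm. Next I'll move towards the stand with the tool turned so the jaws open along x.

>>> {"name": "send_rows", "arguments": {"commands": [{"jaw":1,"xyz":[0.05,-0.11,0.03],"turn":[0,0,-0.83]},{"jaw":1,"xyz":[0.057,-0.11,0.03],"turn":[0,0,-0.83]},{"jaw":1,"xyz":[0.057,-0.11,0],"turn":[0,0,-0.83]},{"jaw":1,"xyz":[0.057,-0.11,0],"turn":[0,0,-0.83]},{"jaw":1,"xyz":[0.057,-0.11,0],"turn":[0,0,-0.83]}]}}

```text
t: 0.57
tcp_pos: [0.2104, 0.3429, 0.2662]
ee_rot: [-3.142, 0.0, 2.564]
contact_force: [0.7, 0.2, -0.6]
opening: 0.0855
```

>>> {"name": "send_rows", "arguments": {"commands": [{"jaw":1,"xyz":[0.057,-0.11,0],"turn":[0,0,-0.83]},{"jaw":1,"xyz":[0.057,-0.11,0],"turn":[0,0,-0.83]},{"jaw":1,"xyz":[0.057,-0.11,0],"turn":[0,0,-0.83]},{"jaw":1,"xyz":[0.057,-0.11,0],"turn":[0,0,-0.83]},{"jaw":1,"xyz":[0.057,-0.11,0],"turn":[0,0,-0.83]}]}}

```text
t: 0.98
tcp_pos: [0.2958, 0.1777, 0.2663]
ee_rot: [3.141, 0.0, 2.231]
contact_force: [0.4, 0.7, 0.3]
opening: 0.0853
```

>>> {"name": "send_rows", "arguments": {"commands": [{"jaw":1,"xyz":[0.057,-0.11,0],"turn":[0,0,-0.83]},{"jaw":1,"xyz":[0.057,-0.11,0],"turn":[0,0,-0.83]},{"jaw":1,"xyz":[0.057,-0.11,0],"turn":[0,0,-0.83]},{"jaw":1,"xyz":[0.057,-0.11,0],"turn":[0,0,-0.83]},{"jaw":1,"xyz":[0.057,-0.11,0],"turn":[0,0,-0.83]}]}}

```text
t: 1.4
tcp_pos: [0.3813, 0.0125, 0.2663]
ee_rot: [3.141, -0.0, 1.898]
contact_force: [1.6, 0.3, 0.2]
opening: 0.0853
```

>>> {"name": "send_rows", "arguments": {"commands": [{"jaw":1,"xyz":[0.1,0.0,0],"turn":[0,0,-0.83]},{"jaw":1,"xyz":[0.1,0.0,0],"turn":[0,0,-0.83]},{"jaw":1,"xyz":[0.1,0,0],"turn":[0,0,-0.83]},{"jaw":1,"xyz":[0.1,0,0],"turn":[0,0,-0.83]},{"jaw":1,"xyz":[0.1,0,0],"turn":[0,0,-0.83]}]}}

```text
t: 1.82
tcp_pos: [0.5324, 0.0141, 0.2659]
ee_rot: [-3.141, 0.0, 1.566]
contact_force: [0.7, 0.6, 1.5]
opening: 0.0853
```

>>> {"name": "send_rows", "arguments": {"commands": [{"jaw":1,"xyz":[0,0.0,0],"turn":[0,0,0]},{"jaw":1,"xyz":[0,0,0],"turn":[0,0,0]}]}}

```text
t: 1.98
tcp_pos: [0.5318, 0.0144, 0.2648]
ee_rot: [-3.139, 0.0, 1.57]
contact_force: [-0.1, 0.2, 0.5]
opening: 0.0856
```

```bash
python3 - <<'E'
from h import *
c=cap('wrist'); save(c,'w1.png'); np.save('w1.npy',c,allow_pickle=True)
print(c['state']['tcp_pos'],c['state']['ee_rot'])
for b in blobs(c['color'],(170,150,80),(6,255,255),None,30)[0]: print(b, plane(c,b[0],.06))
E
```

```text
[0.53177601 0.01438206 0.26480036] [-3.13879011e+00  3.52256366e-05  1.57014466e+00]
(array([319., 195.]), array([306, 183,  27,  26, 309], dtype=int32)) [ 0.53101777 -0.01393352  0.06      ]
```

View pics/w1.png

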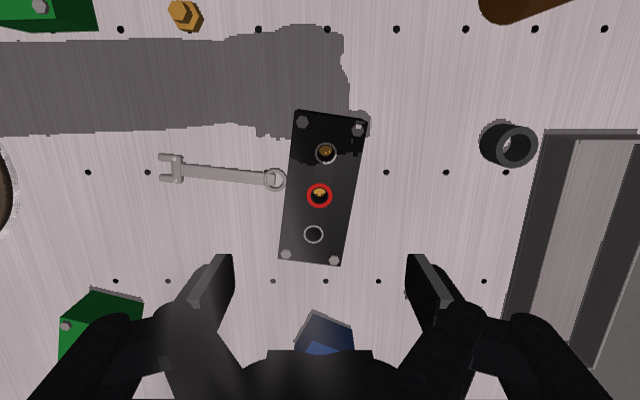

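The wrist view shows the red ring at (319,195), which gives (0.531,-0.014) and agrees with the other two views to about 1.5 mm. Now to the stand.

>>> {"name": "send_rows", "arguments": {"commands": [{"jaw":1,"xyz":[0.005,-0.12,0],"turn":[0,0,0]},{"jaw":1,"xyz":[0.005,-0.12,0],"turn":[0,0,0]},{"jaw":1,"xyz":[0.005,-0.12,0],"turn":[0,0,0]},{"jaw":1,"xyz":[0.003,-0.12,0],"turn":[0,0,0]},{"jaw":1,"xyz":[0,-0.12,0],"turn":[0,0,0]}]}}

```text
t: 2.45
tcp_pos: [0.5351, -0.1665, 0.2672]
ee_rot: [3.141, 0.0, 1.571]
contact_force: [1.3, 0.2, 0.1]
opening: 0.0855
```

>>> {"name": "send_rows", "arguments": {"commands": [{"jaw":1,"xyz":[0,-0.1,0],"turn":[0,0,0]},{"jaw":1,"xyz":[0,-0.1,0],"turn":[0,0,0]},{"jaw":1,"xyz":[0,-0.05,0],"turn":[0,0,0]},{"jaw":1,"xyz":[0,0,0],"turn":[0,0,0]},{"jaw":1,"xyz":[0,0,0],"turn":[0,0,0]}]}}

```text
t: 2.87
tcp_pos: [0.5357, -0.2404, 0.2666]
ee_rot: [3.142, -0.0, 1.569]
contact_force: [0.6, 0.4, 0.2]
opening: 0.0853
```

```bash
python3 - <<'E'
from h import *
c=cap('wrist'); save(c,'w2.png'); np.save('w2.npy',c,allow_pickle=True)
print(c['state']['tcp_pos'],c['state']['ee_rot'])
for b in blobs(c['color'],(5,150,80),(20,255,255),None,30)[0]: print(b, plane(c,b[0],.1295))
for b in blobs(c['color'],(100,120,30),(125,255,255),None,300)[0]: print(b, plane(c,b[0],.055))
E
```

```text
[ 0.53569002 -0.24044601  0.26664203] [ 3.14150732e+00 -4.93280805e-04  1.56881054e+00]
(array([491.8, 158.4]), array([479, 147,  24,  22, 293], dtype=int32)) [ 0.69023245 -0.21212944  0.1295    ]
(array([319.6, 208.7]), array([310, 204,  21,  12, 143], dtype=int32)) [ 0.53617688 -0.25999261  0.1295    ]
(array([319.8, 224.6]), array([309, 213,  23,  24, 424], dtype=int32)) [ 0.53634698 -0.27635814  0.1295    ]
(array([323.5, 189.5]), array([ 291,  154,   68,   81, 2768], dtype=int32)) [ 0.54082633 -0.26404028  0.055     ]
(array([371.9, 290.9]), array([ 338,  276,   72,   36, 1532], dtype=int32)) [ 0.6058918  -0.40592522  0.055     ]
(array([242.1, 340.5]), array([ 218,  321,   46,   47, 1464], dtype=int32)) [ 0.42548346 -0.4889762   0.055     ]
(array([153.6, 388. ]), array([132, 372,  43,  28, 847], dtype=int32)) [ 0.28328957 -0.57958257  0.055     ]
```

View pics/w2.png

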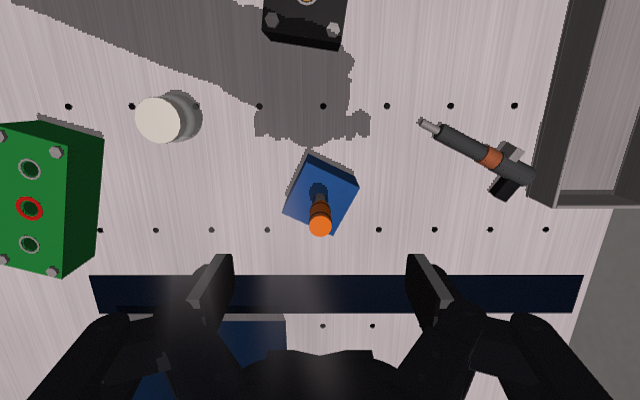

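Rod handle top is at (320,225), giving (0.536,-0.276), upright. Moving over it and descending.

>>> {"name": "send_rows", "arguments": {"commands": [{"jaw":0.6,"xyz":[0.002,-0.06,-0.02],"turn":[0,0,0]},{"jaw":0.4,"xyz":[0,-0.06,-0.06],"turn":[0,0,0]},{"jaw":0.2,"xyz":[0,0,-0.1],"turn":[0,0,0]},{"jaw":0.2,"xyz":[0,0,-0.1],"turn":[0,0,0]},{"jaw":0.2,"xyz":[0,0,-0.1],"turn":[0,0,0]}]}}

```text
t: 3.33
tcp_pos: [0.5373, -0.275, 0.1518]
ee_rot: [3.14, 0.0, 1.572]
contact_force: [-0.1, 0.2, -0.5]
opening: 0.0515
```

>>> {"name": "send_rows", "arguments": {"commands": [{"jaw":0.2,"xyz":[0,0,-0.08],"turn":[0,0,0]},{"jaw":0.2,"xyz":[0,0,-0.06],"turn":[0,0,0]},{"jaw":0.2,"xyz":[0,0,-0.02],"turn":[0,0,0]},{"jaw":0.2,"xyz":[0,0,0],"turn":[0,0,0]}]}}

```text
t: 3.67
tcp_pos: [0.5364, -0.2746, 0.103]
ee_rot: [-3.139, -0.002, 1.572]
contact_force: [-0.4, 0.5, 0.4]
opening: 0.0512
```

```bash
python3 - <<'E'
from h import *
c=cap('wrist'); save(c,'w3.png'); print(c['state'])
for b in blobs(c['color'],(5,150,80),(20,255,255),None,30)[0]: print(b, plane(c,b[0],.1295))
c=cap('side'); save(c,'s3.png')
E
```

```text
{'t': 3.6667, 'joints': array([-4.73241165e-01,  3.08956313e-01, -1.30803515e-01,  1.13407067e+00,
        2.13343497e-04,  1.09656104e+00]), 'joint_velocities': array([-0.00732787, -0.01768802,  0.05940892,  0.03074806,  0.00048199,
       -0.00348916]), 'joint_torque': array([-4.74429515e-02, -5.34374034e+01,  3.34415710e+01, -4.76209223e-01,
       -2.24174355e-04,  2.12124600e-03]), 'tcp_pos': array([ 0.53635063, -0.27457165,  0.10300576]), 'ee_rot': array([-3.13899075e+00, -1.57537596e-03,  1.57178808e+00]), 'contact_force': array([-0.36649185,  0.47437995,  0.42672177]), 'moment': array([0.01879821, 0.03776689, 0.01086571]), 'opening': 0.05118618678845275}
(array([625.3, 160.1]), array([599, 137,  41,  39, 818], dtype=int32)) [ 0.64081522 -0.21387057  0.1295    ]
(array([321. , 245.1]), array([304, 241,  35,  14, 152], dtype=int32)) [ 0.53734578 -0.24641722  0.1295    ]
(array([324.4, 265.1]), array([306, 249,  37,  40, 886], dtype=int32)) [ 0.53867972 -0.25498558  0.1295    ]
(array([324.1, 311. ]), array([ 292,  282,   54,   55, 1774], dtype=int32)) [ 0.53870008 -0.27631375  0.1295    ]
```

View pics/w3.png

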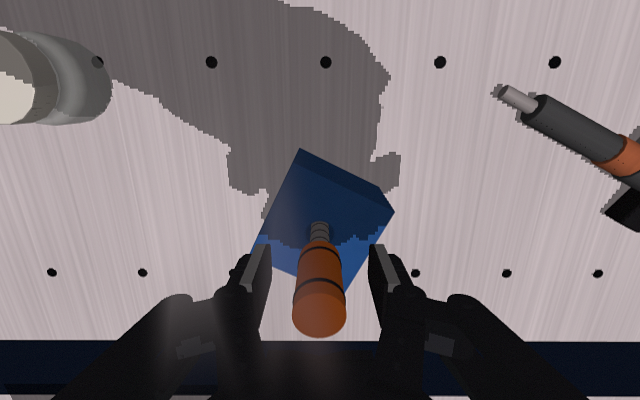

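>>> {"name": "send_rows", "arguments": {"commands": [{"jaw":0,"xyz":[0,-0.005,0.007],"turn":[0,0,0]},{"jaw":-0.5,"xyz":[0,0,0],"turn":[0,0,0]},{"jaw":-1,"xyz":[0,0,0],"turn":[0,0,0]},{"jaw":-1,"xyz":[0,0,0],"turn":[0,0,0]},{"jaw":-1,"xyz":[0,0,0],"turn":[0,0,0]}], "squeeze": 60}}

```text
t: 4.18
tcp_pos: [0.5374, -0.2786, 0.1082]
ee_rot: [3.14, 0.001, 1.569]
contact_force: [-3.1, 0.2, 5.8]
opening: 0.0212
```

>>> {"name": "send_rows", "arguments": {"commands": [{"jaw":-1,"xyz":[0,0,0],"turn":[0,0,0]},{"jaw":-1,"xyz":[0,0,0],"turn":[0,0,0]},{"jaw":-1,"xyz":[0,0,0],"turn":[0,0,0]}]}}

```text
t: 4.43
tcp_pos: [0.5374, -0.2786, 0.1082]
ee_rot: [3.14, 0.001, 1.569]
contact_force: [-1.8, -0.1, 6.6]
opening: 0.0207
```

```bash
python3 - <<'E'
from h import *
s=ctrl.get_state(); print({k:s[k] for k in('t','tcp_pos','ee_rot','contact_force','moment','opening')})
E
```

```text
{'t': 4.4333, 'tcp_pos': array([ 0.53741974, -0.27856763,  0.10821857]), 'ee_rot': array([3.13988610e+00, 1.36764779e-03, 1.56940587e+00]), 'contact_force': array([-1.75405176, -0.14143043,  6.57685677]), 'moment': array([0.14666734, 0.55944587, 0.01451887]), 'opening': 0.020667298543796203}
```

>>> {"name": "send_rows", "arguments": {"commands": [{"jaw":-1,"xyz":[0,0,0.02],"turn":[0,0,0]},{"jaw":-1,"xyz":[0,0,0.05],"turn":[0,0,0]},{"jaw":-1,"xyz":[0,0,0.08],"turn":[0,0,0]},{"jaw":-1,"xyz":[0,0,0.08],"turn":[0,0,0]},{"jaw":-1,"xyz":[0,0,0.07],"turn":[0,0,0]}]}}

```text
t: 4.85
tcp_pos: [0.5371, -0.2781, 0.1982]
ee_rot: [3.141, 0.0, 1.57]
contact_force: [0.8, -0.9, -2.0]
opening: 0.0207
```

>>> {"name": "send_rows", "arguments": {"commands": [{"jaw":-1,"xyz":[0,0,0],"turn":[0,0,0]},{"jaw":-1,"xyz":[0,0,0],"turn":[0,0,0]}]}}

```text
t: 5.02
tcp_pos: [0.5378, -0.2785, 0.1978]
ee_rot: [3.139, 0.001, 1.57]
contact_force: [0.3, -0.4, -1.9]
opening: 0.0209
```

```bash
python3 - <<'E'
from h import *
s=ctrl.get_state(); print({k:s[k] for k in('t','tcp_pos','ee_rot','contact_force','moment','opening')})
c=cap('wrist'); save(c,'w4.png'); np.save('w4.npy',c,allow_pickle=True)
t=s['tcp_pos']; print(proj(c,t-[0,0,.0982]))
E
```

```text
{'t': 5.0167, 'tcp_pos': array([ 0.53784127, -0.27849166,  0.19783708]), 'ee_rot': array([3.13887808e+00, 1.34246199e-03, 1.56960010e+00]), 'contact_force': array([ 0.34488805, -0.39970973, -1.85850867]), 'moment': array([-0.00026554,  0.00850943, -0.01930786]), 'opening': 0.020877694272979825}
[318.65081121 202.9894208 ]
```

View pics/w4.png

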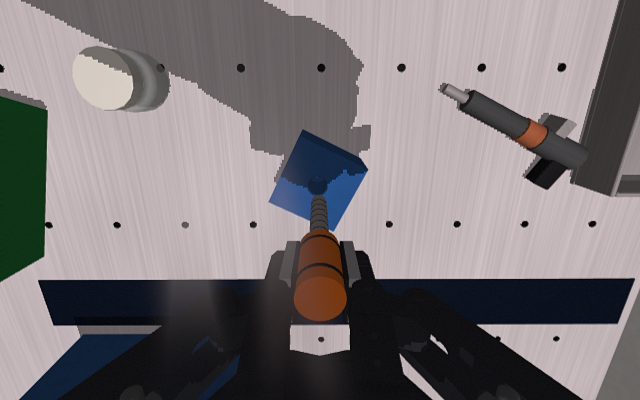

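```bash
python3 - <<'E'
from h import *
c=np.load('w4.npy',allow_pickle=True).item()
im=cv2.cvtColor(c['color'][160:260,270:370],cv2.COLOR_RGB2BGR); cv2.imwrite('pics/w4c.png',cv2.resize(im,(600,600),interpolation=cv2.INTER_CUBIC))
print(plane(c,(317.5,186),.055))
t=c['state']['tcp_pos']
for dy in(-.003,0,.003): print(proj(c,t+[0,dy,-.0982]))
E
```

```text
[ 0.53675994 -0.27761986  0.055     ]
[318.65673385 206.49952084]
[318.65081121 202.9894208 ]
[318.64484109 199.45118232]
```

View pics/w4c.png

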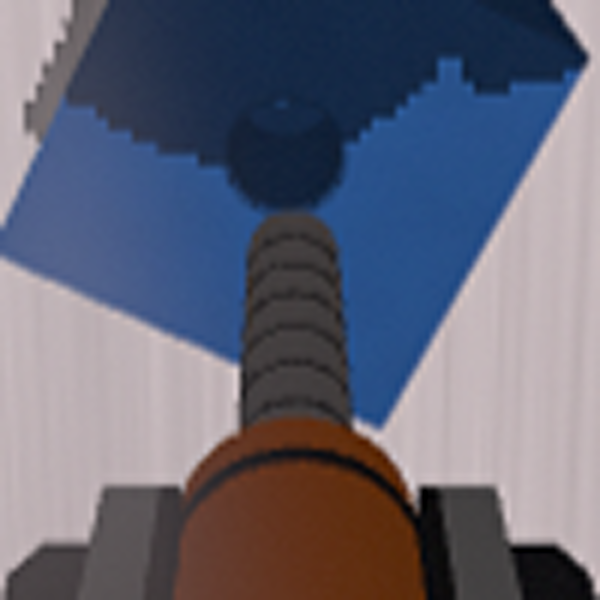

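Rod tip appears at about (319,202), as predicted (319,203), so the grasp is straight and the tip sits ≈98 mm below the TCP. Stand hole centre is at (318,186), giving (0.537,-0.278). Carrying the rod to the bore.

>>> {"name": "send_rows", "arguments": {"commands": [{"jaw":-1,"xyz":[-0.003,0.06,0],"turn":[0,0,0]},{"jaw":-1,"xyz":[-0.003,0.11,0],"turn":[0,0,0]},{"jaw":-1,"xyz":[-0.003,0.12,0],"turn":[0,0,0]},{"jaw":-1,"xyz":[-0.003,0.12,0],"turn":[0,0,0]},{"jaw":-1,"xyz":[-0.003,0.12,0],"turn":[0,0,0]}]}}

```text
t: 5.48
tcp_pos: [0.5314, -0.1176, 0.1944]
ee_rot: [-3.139, -0.001, 1.569]
contact_force: [0.5, -0.7, -2.0]
opening: 0.0206
```

>>> {"name": "send_rows", "arguments": {"commands": [{"jaw":-1,"xyz":[-0.003,0.12,0],"turn":[0,0,0]},{"jaw":-1,"xyz":[-0.003,0.12,0],"turn":[0,0,0]},{"jaw":-1,"xyz":[0,0.08,0],"turn":[0,0,0]},{"jaw":-1,"xyz":[0,0.03,0],"turn":[0,0,0]},{"jaw":-1,"xyz":[0,0,0],"turn":[0,0,0]}]}}

```text
t: 5.9
tcp_pos: [0.5301, -0.0123, 0.195]
ee_rot: [-3.139, -0.0, 1.573]
contact_force: [-0.4, -0.1, -1.3]
opening: 0.0204
```

>>> {"name": "send_rows", "arguments": {"commands": [{"jaw":-1,"xyz":[0,0,0],"turn":[0,0,0]},{"jaw":-1,"xyz":[0,0,0],"turn":[0,0,0]},{"jaw":-1,"xyz":[0,0,0],"turn":[0,0,0]}]}}

```text
t: 6.15
tcp_pos: [0.5308, -0.0154, 0.196]
ee_rot: [-3.141, 0.0, 1.568]
contact_force: [-0.2, -0.3, -2.1]
opening: 0.0205
```

```bash
python3 - <<'E'
from h import *
s=ctrl.get_state(); print({k:s[k] for k in('t','tcp_pos','ee_rot','contact_force','moment','opening')})
c=cap('wrist'); save(c,'w5.png'); np.save('w5.npy',c,allow_pickle=True)
t=s['tcp_pos']; print(proj(c,t-[0,0,.0982]))
im=cv2.cvtColor(c['color'][150:250,270:370],cv2.COLOR_RGB2BGR); cv2.imwrite('pics/w5c.png',cv2.resize(im,(600,600),interpolation=cv2.INTER_CUBIC))
b,m=blobs(c['color'],(170,150,60),(6,255,255),(250,120,390,260),30)
print(b)
pts=cv2.findNonZero(m); e=cv2.fitEllipse(cv2.convexHull(pts)); print(e, plane(c,e[0],.06))
E
```

```text
{'t': 6.15, 'tcp_pos': array([ 0.53075536, -0.01535293,  0.19596866]), 'ee_rot': array([-3.14088839e+00,  3.31673243e-04,  1.56793064e+00]), 'contact_force': array([-0.23721346, -0.34492592, -2.13592794]), 'moment': array([-0.03942611, -0.03394282, -0.01289667]), 'opening': 0.020497584960937655}
[319.07562467 203.10735312]
[(array([319.8, 185.5]), array([303, 172,  34,  31, 405], dtype=int32))]
((319.54058837890625, 187.81137084960938), (31.89544105529785, 33.72117233276367), 86.20380401611328) [ 0.53110887 -0.01403254  0.06      ]
```

View pics/w5c.png

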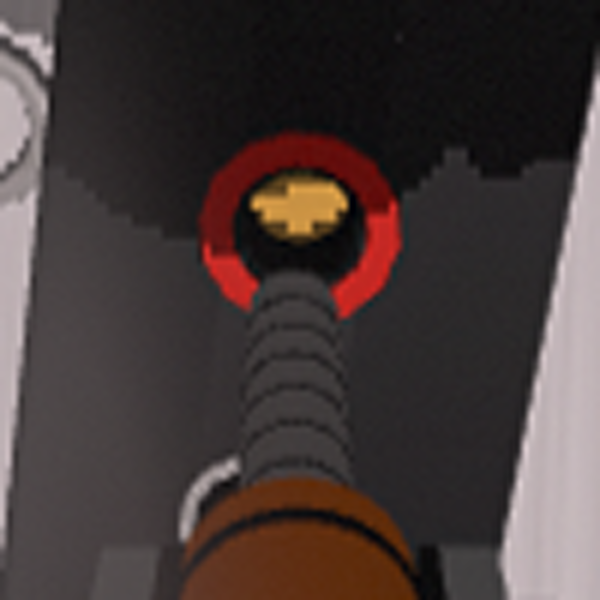

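Ring centre at (319.5,188) gives (0.531,-0.014). I'll shift +1.3 mm in y and descend.

>>> {"name": "send_rows", "arguments": {"commands": [{"jaw":-1,"xyz":[0.001,0.004,-0.02],"turn":[0,0,0]},{"jaw":-1,"xyz":[0,0,-0.04],"turn":[0,0,0]},{"jaw":-1,"xyz":[0,0,-0.04],"turn":[0,0,0]},{"jaw":-1,"xyz":[0,0,0],"turn":[0,0,0]}]}}

```text
t: 6.53
tcp_pos: [0.5299, -0.0134, 0.1637]
ee_rot: [-3.138, -0.0, 1.569]
contact_force: [0.5, -0.4, -1.8]
opening: 0.0206
```

>>> {"name": "send_rows", "arguments": {"commands": [{"jaw":-1,"xyz":[0,0,-0.02],"turn":[0,0,0]},{"jaw":-1,"xyz":[0,0,-0.02],"turn":[0,0,0]},{"jaw":-1,"xyz":[0,0,0],"turn":[0,0,0]}]}}

```text
t: 6.78
tcp_pos: [0.5308, -0.013, 0.1534]
ee_rot: [-3.14, -0.0, 1.57]
contact_force: [0.6, -0.2, -1.0]
opening: 0.0209
```

>>> {"name": "send_rows", "arguments": {"commands": [{"jaw":-1,"xyz":[0,0,-0.015],"turn":[0,0,0]},{"jaw":-1,"xyz":[0,0,-0.015],"turn":[0,0,0]},{"jaw":-1,"xyz":[0,0,0],"turn":[0,0,0]}]}}

```text
t: 7.03
tcp_pos: [0.5308, -0.0128, 0.1446]
ee_rot: [-3.141, 0.0, 1.57]
contact_force: [-0.3, -0.2, -2.0]
opening: 0.0203
```

>>> {"name": "send_rows", "arguments": {"commands": [{"jaw":-1,"xyz":[0,0,-0.005],"turn":[0,0,0]},{"jaw":-1,"xyz":[0,0,-0.005],"turn":[0,0,0]},{"jaw":-1,"xyz":[0,0,-0.003],"turn":[0,0,0]},{"jaw":-1,"xyz":[0,0,0],"turn":[0,0,0]}]}}

```text
t: 7.37
tcp_pos: [0.5311, -0.0128, 0.1414]
ee_rot: [-3.141, 0.0, 1.57]
contact_force: [0.5, -0.6, -1.0]
opening: 0.0205
```

>>> {"name": "send_rows", "arguments": {"commands": [{"jaw":-1,"xyz":[0,0,-0.003],"turn":[0,0,0]},{"jaw":-1,"xyz":[0,0,-0.003],"turn":[0,0,0]},{"jaw":-1,"xyz":[0,0,-0.003],"turn":[0,0,0]},{"jaw":-1,"xyz":[0,0,0],"turn":[0,0,0]}]}}

```text
t: 7.7
tcp_pos: [0.531, -0.0128, 0.1386]
ee_rot: [-3.141, -0.0, 1.57]
contact_force: [0.3, 0.1, -1.9]
opening: 0.0205
```

>>> {"name": "send_rows", "arguments": {"commands": [{"jaw":-1,"xyz":[0,0,-0.003],"turn":[0,0,0]},{"jaw":-1,"xyz":[0,0,-0.003],"turn":[0,0,0]},{"jaw":-1,"xyz":[0,0,0],"turn":[0,0,0]}]}}

```text
t: 7.95
tcp_pos: [0.5312, -0.0129, 0.1374]
ee_rot: [3.141, 0.0, 1.57]
contact_force: [-1.2, -0.5, 2.0]
opening: 0.0207
```

>>> {"name": "send_rows", "arguments": {"commands": [{"jaw":-1,"xyz":[0,0,-0.003],"turn":[0,0,0]},{"jaw":-1,"xyz":[0,0,-0.003],"turn":[0,0,0]},{"jaw":-1,"xyz":[0,0,0],"turn":[0,0,0]}]}}

```text
t: 8.2
tcp_pos: [0.5312, -0.0128, 0.1354]
ee_rot: [3.141, 0.0, 1.57]
contact_force: [-1.8, 1.3, 4.1]
opening: 0.0207
```

>>> {"name": "send_rows", "arguments": {"commands": [{"jaw":-1,"xyz":[0,0,-0.003],"turn":[0,0,0]},{"jaw":-1,"xyz":[0,0,-0.003],"turn":[0,0,0]},{"jaw":-1,"xyz":[0,0,0],"turn":[0,0,0]}]}}

```text
t: 8.45
tcp_pos: [0.5312, -0.0128, 0.1335]
ee_rot: [3.141, -0.0, 1.57]
contact_force: [-1.7, 0.5, 4.6]
opening: 0.0204
```

>>> {"name": "send_rows", "arguments": {"commands": [{"jaw":-1,"xyz":[0,0,-0.002],"turn":[0,0,0]},{"jaw":-1,"xyz":[0,0,0],"turn":[0,0,0]}]}}

```text
t: 8.62
tcp_pos: [0.5313, -0.0128, 0.1333]
ee_rot: [3.141, 0.0, 1.57]
contact_force: [-1.8, 0.2, 7.6]
opening: 0.0206
```

>>> {"name": "send_rows", "arguments": {"commands": [{"jaw":-1,"xyz":[0,0,-0.002],"turn":[0,0,0]},{"jaw":-1,"xyz":[0,0,0],"turn":[0,0,0]}]}}

```text
t: 8.78
tcp_pos: [0.5313, -0.0128, 0.133]
ee_rot: [3.141, -0.0, 1.57]
contact_force: [-2.1, -0.0, 9.3]
opening: 0.0208
```

>>> {"name": "send_rows", "arguments": {"commands": [{"jaw":-1,"xyz":[0,0,-0.002],"turn":[0,0,0]},{"jaw":-1,"xyz":[0,0,0],"turn":[0,0,0]}]}}

```text
t: 8.95
tcp_pos: [0.5314, -0.0129, 0.1328]
ee_rot: [3.14, 0.0, 1.57]
contact_force: [-4.7, 0.4, 13.2]
opening: 0.0208
```

The force rose steeply (4.6→13 N in 0.7 mm) after about 4 mm of sliding at ~5 N, so the seat is home. Depth ≈ 60−(133−98) minus washer give ≈ 24 mm. I'll relax and check by camera.

>>> {"name": "send_rows", "arguments": {"commands": [{"jaw":-1,"xyz":[0,0,0.004],"turn":[0,0,0]},{"jaw":-1,"xyz":[0,0,0.003],"turn":[0,0,0]},{"jaw":-1,"xyz":[0,0,0],"turn":[0,0,0]}]}}

```text
t: 9.2
tcp_pos: [0.5312, -0.0128, 0.1337]
ee_rot: [3.141, -0.0, 1.57]
contact_force: [-0.7, 0.2, 2.4]
opening: 0.0208
```

```bash
python3 - <<'E'
from h import *
c=cap('wrist'); save(c,'w6.png'); np.save('w6.npy',c,allow_pickle=True)
s=c['state']; print(s['tcp_pos'],s['contact_force'])
im=cv2.cvtColor(c['color'][150:250,270:370],cv2.COLOR_RGB2BGR); cv2.imwrite('pics/w6c.png',cv2.resize(im,(600,600),interpolation=cv2.INTER_CUBIC))
E
```

```text
[ 0.53124827 -0.01283062  0.13371762] [-0.67854267  0.19733248  2.3553709 ]
```

View pics/w6c.png

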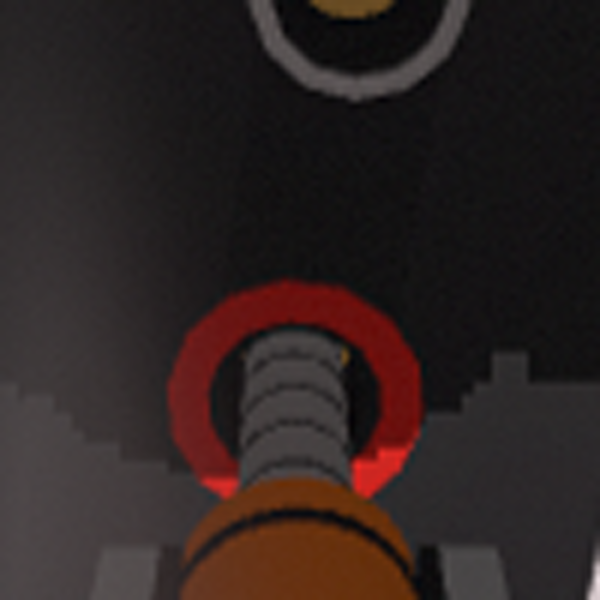

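The handle bottom is at the same image row as before the press, so the rod did not slip. Depth 24 mm, so the short (green) plug is the match. Returning the rod.

>>> {"name": "send_rows", "arguments": {"commands": [{"jaw":-1,"xyz":[0,0,0.02],"turn":[0,0,0]},{"jaw":-1,"xyz":[0,0,0.05],"turn":[0,0,0]},{"jaw":-1,"xyz":[0,0,0.08],"turn":[0,0,0]},{"jaw":-1,"xyz":[0,0,0.07],"turn":[0,0,0]},{"jaw":-1,"xyz":[0,-0.04,0],"turn":[0,0,0]}]}}

```text
t: 9.67
tcp_pos: [0.5328, -0.0239, 0.2036]
ee_rot: [3.136, -0.001, 1.572]
contact_force: [1.2, -0.8, -1.8]
opening: 0.0208
```

>>> {"name": "send_rows", "arguments": {"commands": [{"jaw":-1,"xyz":[0.003,-0.12,0],"turn":[0,0,0]},{"jaw":-1,"xyz":[0.003,-0.12,0],"turn":[0,0,0]},{"jaw":-1,"xyz":[0.003,-0.12,0],"turn":[0,0,0]},{"jaw":-1,"xyz":[0.003,-0.12,0],"turn":[0,0,0]},{"jaw":-1,"xyz":[0.003,-0.12,0],"turn":[0,0,0]}]}}

```text
t: 10.08
tcp_pos: [0.535, -0.2068, 0.1986]
ee_rot: [-3.14, -0.0, 1.57]
contact_force: [0.3, -0.3, -1.7]
opening: 0.0207
```

>>> {"name": "send_rows", "arguments": {"commands": [{"jaw":-1,"xyz":[0.002,-0.12,0],"turn":[0,0,0]},{"jaw":-1,"xyz":[0.002,-0.09,0],"turn":[0,0,0]},{"jaw":-1,"xyz":[0,-0.033,0],"turn":[0,0,0]},{"jaw":-1,"xyz":[0,0,0],"turn":[0,0,0]},{"jaw":-1,"xyz":[0,0,0],"turn":[0,0,0]}]}}

```text
t: 10.5
tcp_pos: [0.5363, -0.2779, 0.1986]
ee_rot: [-3.14, -0.001, 1.569]
contact_force: [-0.2, 0.4, -1.7]
opening: 0.0208
```

```bash
python3 - <<'E'
from h import *
c=cap('wrist'); save(c,'w7.png'); 
s=c['state']; print(s['tcp_pos'],s['contact_force'],proj(c,(.5368,-.2776,.055)))
im=cv2.cvtColor(c['color'][150:250,270:370],cv2.COLOR_RGB2BGR); cv2.imwrite('pics/w7c.png',cv2.resize(im,(600,600),interpolation=cv2.INTER_CUBIC))
E
```

```text
[ 0.5362639  -0.27794552  0.19857733] [-0.22485652  0.38474671 -1.69869063] [319.87975967 186.6946981 ]
```

View pics/w7c.png

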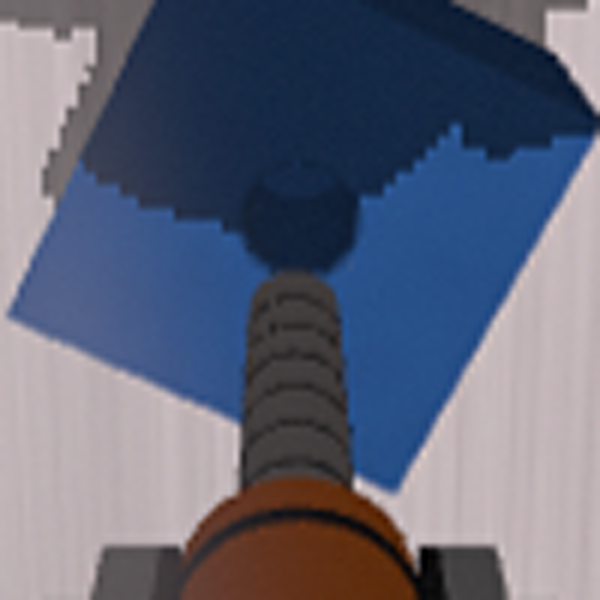

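Hole at (320,186), aligned with the rod. Lowering.

>>> {"name": "send_rows", "arguments": {"commands": [{"jaw":-1,"xyz":[0.002,0,-0.05],"turn":[0,0,0]},{"jaw":-1,"xyz":[0,0,-0.07],"turn":[0,0,0]},{"jaw":-1,"xyz":[0,0,-0.06],"turn":[0,0,0]},{"jaw":-1,"xyz":[0,0,-0.05],"turn":[0,0,0]},{"jaw":-1,"xyz":[0,0,-0.04],"turn":[0,0,0]}]}}

```text
t: 10.97
tcp_pos: [0.5371, -0.2757, 0.1173]
ee_rot: [-3.14, -0.001, 1.572]
contact_force: [-0.1, -0.5, -1.8]
opening: 0.0208
```

>>> {"name": "send_rows", "arguments": {"commands": [{"jaw":-1,"xyz":[0,0,-0.01],"turn":[0,0,0]},{"jaw":-1,"xyz":[0,0,-0.006],"turn":[0,0,0]},{"jaw":-1,"xyz":[0,0,-0.004],"turn":[0,0,0]},{"jaw":-1,"xyz":[0,0,0],"turn":[0,0,0]}]}}

```text
t: 11.3
tcp_pos: [0.5379, -0.2773, 0.1134]
ee_rot: [3.141, 0.0, 1.571]
contact_force: [0.3, 0.1, -2.9]
opening: 0.0205
```

>>> {"name": "send_rows", "arguments": {"commands": [{"jaw":-1,"xyz":[0,0,-0.007],"turn":[0,0,0]},{"jaw":-1,"xyz":[0,0,-0.006],"turn":[0,0,0]},{"jaw":-1,"xyz":[0,0,-0.003],"turn":[0,0,0]},{"jaw":-1,"xyz":[0,0,0],"turn":[0,0,0]}]}}

```text
t: 11.63
tcp_pos: [0.5376, -0.2779, 0.1083]
ee_rot: [3.141, 0.0, 1.57]
contact_force: [0.2, 0.8, 0.7]
opening: 0.0207
```

>>> {"name": "send_rows", "arguments": {"commands": [{"jaw":-1,"xyz":[0,0,-0.002],"turn":[0,0,0]},{"jaw":-1,"xyz":[0,0,0],"turn":[0,0,0]}]}}

```text
t: 11.8
tcp_pos: [0.5377, -0.2779, 0.1082]
ee_rot: [3.14, 0.001, 1.57]
contact_force: [-1.3, 0.8, 3.6]
opening: 0.0206
```

The rod stands on the floor again at TCP z=0.108, same as at the grasp, which confirms no slip. Releasing.

>>> {"name": "send_rows", "arguments": {"commands": [{"jaw":-0.3,"xyz":[0,0,0],"turn":[0,0,0]},{"jaw":0,"xyz":[0,0,0],"turn":[0,0,0]},{"jaw":0.2,"xyz":[0,0,0],"turn":[0,0,0]},{"jaw":0.2,"xyz":[0,0,0],"turn":[0,0,0]},{"jaw":0.2,"xyz":[0,0,0],"turn":[0,0,0]}]}}

```text
t: 12.22
tcp_pos: [0.5374, -0.2777, 0.1071]
ee_rot: [-3.141, -0.0, 1.57]
contact_force: [0.2, -0.3, -0.8]
opening: 0.0512
```

>>> {"name": "send_rows", "arguments": {"commands": [{"jaw":0.2,"xyz":[0,0,0.05],"turn":[0,0,0]},{"jaw":0.2,"xyz":[0,0,0.1],"turn":[0,0,0]},{"jaw":0.2,"xyz":[0,0,0.12],"turn":[0,0,0]},{"jaw":0.2,"xyz":[0,0,0.12],"turn":[0,0,0]},{"jaw":0.2,"xyz":[0,0.06,0.12],"turn":[0,0,0]}]}}

```text
t: 12.63
tcp_pos: [0.537, -0.2614, 0.2613]
ee_rot: [-3.141, 0.001, 1.567]
contact_force: [-0.1, 0.6, 0.5]
opening: 0.0511
```

```bash
python3 - <<'E'
from h import *
c=cap('wrist'); save(c,'w8.png'); 
s=c['state']; print(s['tcp_pos'],s['contact_force'],s['opening'])
for b in blobs(c['color'],(5,150,80),(20,255,255),(250,150,400,300),30)[0]: print(b, plane(c,b[0],.1295))
E
```

```text
[ 0.53704623 -0.26135881  0.261279  ] [-0.09572944  0.61973598  0.51564825] 0.05108367266472322
(array([319.8, 189.3]), array([310, 185,  21,  12, 126], dtype=int32)) [ 0.53763543 -0.26022932  0.1295    ]
(array([319.5, 205. ]), array([308, 193,  24,  25, 466], dtype=int32)) [ 0.53731903 -0.27538355  0.1295    ]
```

View pics/w8.png

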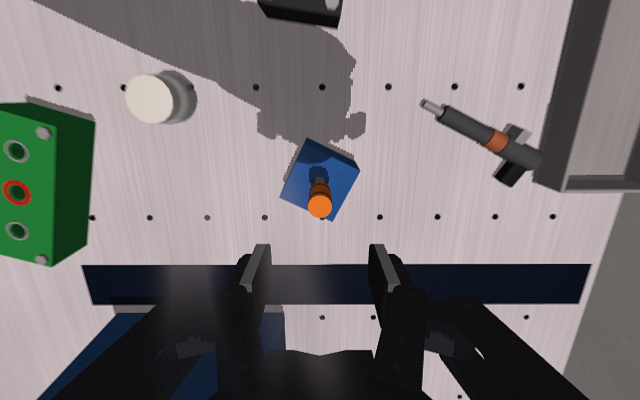

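The rod is upright in the stand with its handle top at (320,205). On to the rack.

>>> {"name": "send_rows", "arguments": {"commands": [{"jaw":0.2,"xyz":[0.004,0.08,0],"turn":[0,0,0]},{"jaw":0.2,"xyz":[0.004,0.125,0],"turn":[0,0,0]},{"jaw":0.2,"xyz":[0.004,0.125,0],"turn":[0,0,0]},{"jaw":0.2,"xyz":[0.004,0.125,0],"turn":[0,0,0]},{"jaw":0.2,"xyz":[0.004,0.125,0],"turn":[0,0,0]}]}}

```text
t: 13.1
tcp_pos: [0.5432, -0.0842, 0.2601]
ee_rot: [3.141, -0.0, 1.569]
contact_force: [0.5, -0.8, 0.2]
opening: 0.0513
```

>>> {"name": "send_rows", "arguments": {"commands": [{"jaw":0.2,"xyz":[0.004,0.125,0],"turn":[0,0,0]},{"jaw":0.2,"xyz":[0.004,0.125,0],"turn":[0,0,0]},{"jaw":0.2,"xyz":[0.004,0.125,0],"turn":[0,0,0]},{"jaw":0.2,"xyz":[0.004,0.125,0],"turn":[0,0,0]},{"jaw":0.2,"xyz":[0.004,0.125,0],"turn":[0,0,0]}]}}

```text
t: 13.52
tcp_pos: [0.5491, 0.1037, 0.2602]
ee_rot: [3.141, -0.0, 1.57]
contact_force: [0.4, -0.6, -0.3]
opening: 0.051
```

>>> {"name": "send_rows", "arguments": {"commands": [{"jaw":0.2,"xyz":[0.004,0.125,0],"turn":[0,0,0]},{"jaw":0.2,"xyz":[0,0.125,0],"turn":[0,0,0]},{"jaw":0.2,"xyz":[0,0.125,0],"turn":[0,0,0]},{"jaw":0.2,"xyz":[0,0.1,0],"turn":[0,0,0]},{"jaw":0.2,"xyz":[0,0,0],"turn":[0,0,0]}]}}

```text
t: 13.93
tcp_pos: [0.5501, 0.2493, 0.2592]
ee_rot: [-3.141, -0.001, 1.575]
contact_force: [-0.4, -1.0, -0.9]
opening: 0.0514
```

>>> {"name": "send_rows", "arguments": {"commands": [{"jaw":0.2,"xyz":[0,0,0],"turn":[0,0,0]},{"jaw":0.2,"xyz":[0,0,0],"turn":[0,0,0]}]}}

```text
t: 14.1
tcp_pos: [0.5505, 0.244, 0.26]
ee_rot: [-3.141, 0.001, 1.57]
contact_force: [0.3, -0.7, 0.1]
opening: 0.0513
```

```bash
python3 - <<'E'
from h import *
c=cap('wrist'); save(c,'w9.png'); np.save('w9.npy',c,allow_pickle=True)
s=c['state']; print(s['tcp_pos'],s['ee_rot'],s['contact_force'],s['opening'])
for k,lo,hi,z in(('g',(45,100,30),(85,255,255),.077),('y',(22,120,80),(35,255,255),.085),('b',(100,120,40),(130,255,255),.093)):
  for b in blobs(c['color'],lo,hi,None,30)[0]: print(k,b, plane(c,b[0],z))
E
```

```text
[0.55046928 0.24401277 0.25997236] [-3.14112740e+00  6.63017428e-04  1.57028682e+00] [ 0.34379758 -0.69639823  0.14788602] 0.05134636112998258
g (array([ 56.3, 154.9]), array([    0,    73,   121,   163, 13948], dtype=int32)) [0.27547005 0.26692037 0.077     ]
g (array([ 15.5, 114.5]), array([  7, 106,  18,  18, 254], dtype=int32)) [0.24597136 0.3077513  0.077     ]
g (array([ 31.3, 161.3]), array([ 22, 153,  19,  18, 246], dtype=int32)) [0.24721697 0.26012351 0.077     ]
g (array([320. , 186.4]), array([314, 181,  13,  12, 121], dtype=int32)) [0.55133312 0.23258229 0.077     ]
g (array([ 45.7, 203.9]), array([ 38, 197,  17,  15, 194], dtype=int32)) [0.24848531 0.21238513 0.077     ]
y (array([313.9, 130.9]), array([308, 125,  13,  13, 141], dtype=int32)) [0.54523567 0.29246187 0.085     ]
b (array([306.8,  64.2]), array([300,  55,  15,  19, 206], dtype=int32)) [0.53932369 0.35256112 0.093     ]
```

View pics/w9.png

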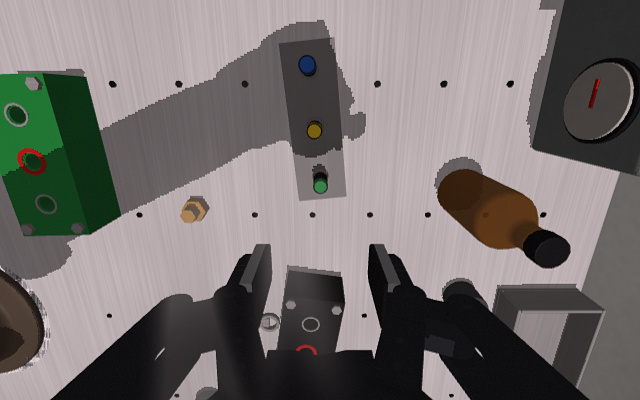

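Green short plug cap is at (320,186), giving (0.551,0.2326). Yellow (314,131) and blue (307,64) are each 60 mm further along, as expected, and their cap heights match. Taking the green one.

>>> {"name": "send_rows", "arguments": {"commands": [{"jaw":0,"xyz":[0.003,-0.038,-0.06],"turn":[0,0,0]},{"jaw":0,"xyz":[0,0,-0.11],"turn":[0,0,0]},{"jaw":0,"xyz":[0,0,-0.12],"turn":[0,0,0]},{"jaw":0,"xyz":[0,0,-0.12],"turn":[0,0,0]},{"jaw":0,"xyz":[0,0,-0.08],"turn":[0,0,0]}]}}

```text
t: 14.57
tcp_pos: [0.5505, 0.2305, 0.1103]
ee_rot: [-3.139, 0.001, 1.567]
contact_force: [0.0, -0.4, -0.6]
opening: 0.0425
```

>>> {"name": "send_rows", "arguments": {"commands": [{"jaw":0,"xyz":[0,0,0],"turn":[0,0,0]},{"jaw":0,"xyz":[0,0,0],"turn":[0,0,0]}]}}

```text
t: 14.73
tcp_pos: [0.5509, 0.2312, 0.1128]
ee_rot: [-3.139, 0.001, 1.568]
contact_force: [0.6, 0.3, 0.9]
opening: 0.0426
```

```bash
python3 - <<'E'
from h import *
c=cap('wrist'); save(c,'w10.png')
s=c['state']; print(s['tcp_pos'],s['contact_force'],s['opening'])
for b in blobs(c['color'],(45,100,30),(85,255,255),(250,150,400,400),30)[0]: print(b, plane(c,b[0],.077))
E
```

```text
[0.55090779 0.23120366 0.11282396] [0.6064535  0.28888476 0.86898944] 0.04257527786788609
(array([321.9, 223.5]), array([311, 220,  22,  12,  95], dtype=int32)) [0.5526778  0.24082928 0.077     ]
(array([320.8, 236.3]), array([310, 227,  22,  20, 327], dtype=int32)) [0.55201747 0.23244978 0.077     ]
```

View pics/w10.png

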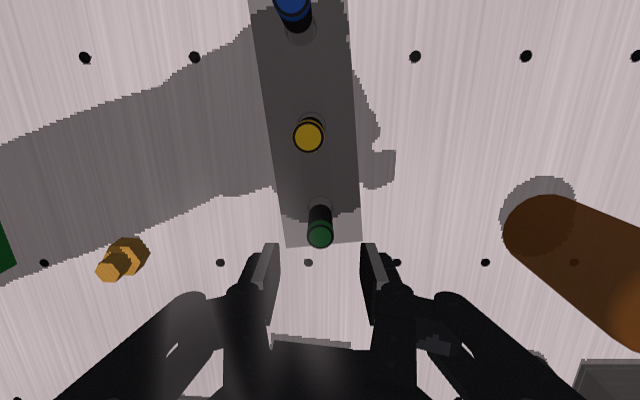

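>>> {"name": "send_rows", "arguments": {"commands": [{"jaw":0,"xyz":[0.003,0.004,-0.06],"turn":[0,0,0]},{"jaw":0,"xyz":[0,0,-0.07],"turn":[0,0,0]},{"jaw":0,"xyz":[0,0,-0.037],"turn":[0,0,0]},{"jaw":0,"xyz":[0,0,0],"turn":[0,0,0]},{"jaw":0,"xyz":[0,0,0],"turn":[0,0,0]}]}}

```text
t: 15.2
tcp_pos: [0.5529, 0.234, 0.0644]
ee_rot: [3.141, -0.0, 1.569]
contact_force: [-0.0, 0.0, 0.1]
opening: 0.043
```

>>> {"name": "send_rows", "arguments": {"commands": [{"jaw":-0.4,"xyz":[0,0,0],"turn":[0,0,0]},{"jaw":-0.6,"xyz":[0,0,0],"turn":[0,0,0]},{"jaw":-0.8,"xyz":[0,0,0],"turn":[0,0,0]},{"jaw":-1,"xyz":[0,0,0],"turn":[0,0,0]},{"jaw":-1,"xyz":[0,0,0],"turn":[0,0,0]}], "squeeze": 40}}

```text
t: 15.62
tcp_pos: [0.5528, 0.2344, 0.0647]
ee_rot: [3.14, -0.001, 1.57]
contact_force: [-1.4, 0.5, 6.5]
opening: 0.015
```

>>> {"name": "send_rows", "arguments": {"commands": [{"jaw":-1,"xyz":[0,0,0],"turn":[0,0,0]},{"jaw":-1,"xyz":[0,0,0],"turn":[0,0,0]}]}}

```text
t: 15.78
tcp_pos: [0.5528, 0.2344, 0.0647]
ee_rot: [3.14, -0.001, 1.57]
contact_force: [-2.3, -0.9, 6.7]
opening: 0.0149
```

>>> {"name": "send_rows", "arguments": {"commands": [{"jaw":-1,"xyz":[0,0,0.02],"turn":[0,0,0]},{"jaw":-1,"xyz":[0,0,0.06],"turn":[0,0,0]},{"jaw":-1,"xyz":[0,0,0.1],"turn":[0,0,0]},{"jaw":-1,"xyz":[0,0,0.1],"turn":[0,0,0]},{"jaw":-1,"xyz":[0,0,0.07],"turn":[0,0,0]}]}}

```text
t: 16.2
tcp_pos: [0.553, 0.2342, 0.1713]
ee_rot: [3.139, -0.001, 1.57]
contact_force: [0.3, 0.1, -0.6]
opening: 0.0147
```

>>> {"name": "send_rows", "arguments": {"commands": [{"jaw":-1,"xyz":[-0.009,-0.05,0],"turn":[0,0,0]},{"jaw":-1,"xyz":[-0.009,-0.1,0],"turn":[0,0,0]},{"jaw":-1,"xyz":[-0.009,-0.12,0],"turn":[0,0,0]},{"jaw":-1,"xyz":[-0.009,-0.12,0],"turn":[0,0,0]},{"jaw":-1,"xyz":[-0.009,-0.12,0],"turn":[0,0,0]}]}}

```text
t: 16.62
tcp_pos: [0.5382, 0.0794, 0.1679]
ee_rot: [-3.141, 0.0, 1.571]
contact_force: [1.0, 0.4, -1.2]
opening: 0.0147
```

>>> {"name": "send_rows", "arguments": {"commands": [{"jaw":-1,"xyz":[-0.009,-0.12,0],"turn":[0,0,0]},{"jaw":-1,"xyz":[-0.009,-0.12,0],"turn":[0,0,0]},{"jaw":-1,"xyz":[-0.009,-0.06,0],"turn":[0,0,0]},{"jaw":-1,"xyz":[0,-0.015,0],"turn":[0,0,0]},{"jaw":-1,"xyz":[0,0,0],"turn":[0,0,0]}]}}

```text
t: 17.03
tcp_pos: [0.5304, -0.0149, 0.168]
ee_rot: [-3.141, 0.0, 1.567]
contact_force: [-0.1, -0.1, -1.0]
opening: 0.0147
```

>>> {"name": "send_rows", "arguments": {"commands": [{"jaw":-1,"xyz":[0,0,0],"turn":[0,0,0]},{"jaw":-1,"xyz":[0,0,0],"turn":[0,0,0]},{"jaw":-1,"xyz":[0,0,0],"turn":[0,0,0]}]}}

```text
t: 17.28
tcp_pos: [0.5309, -0.0123, 0.1681]
ee_rot: [-3.141, -0.0, 1.572]
contact_force: [-0.6, -0.3, -1.6]
opening: 0.0148
```

```bash
python3 - <<'E'
from h import *
c=cap('wrist'); save(c,'w11.png'); np.save('w11.npy',c,allow_pickle=True)
s=c['state']; t=s['tcp_pos']; print(t,s['ee_rot'],s['contact_force'],s['opening'])
for b in blobs(c['color'],(45,100,30),(85,255,255),(250,150,400,400),30)[0]: print(b, plane(c,b[0],t[2]+.0123)-t)
print('tcp top proj',proj(c,t+[0,0,.0123]), 'foot',proj(c,t-[0,0,.0467]))
b,m=blobs(c['color'],(170,150,60),(6,255,255),(250,120,390,260),30)
e=cv2.fitEllipse(cv2.convexHull(cv2.findNonZero(m))); print(e, plane(c,e[0],.06))
im=cv2.cvtColor(c['color'][150:350,240:400],cv2.COLOR_RGB2BGR); cv2.imwrite('pics/w11c.png',cv2.resize(im,(480,600),interpolation=cv2.INTER_CUBIC))
E
```

```text
[ 0.53092239 -0.01229374  0.16807129] [-3.14144316e+00 -2.20668078e-04  1.57156341e+00] [-0.5609589  -0.29884732 -1.58061865] 0.014815950648826124
(array([325.8, 273.1]), array([314, 268,  23,  16, 153], dtype=int32)) [0.00319308 0.00690062 0.0123    ]
(array([324. , 290.1]), array([313, 279,  22,  25, 389], dtype=int32)) [ 0.00244934 -0.0019729   0.0123    ]
tcp top proj [318.58756303 286.37445992] foot [318.86990072 230.56160003]
((319.256103515625, 201.3002471923828), (35.187435150146484, 36.67032241821289), 97.2467041015625) [ 0.5311135  -0.01419218  0.06      ]
```

View pics/w11c.png

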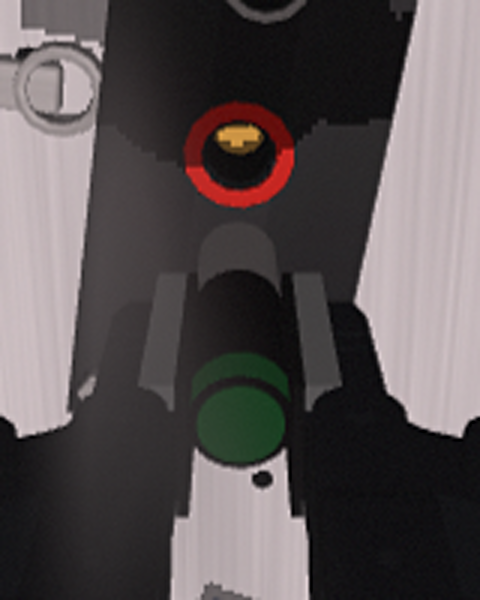

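Cap centre in hand is at (320,290): the plug sits 2 mm to −y of the TCP, so its axis is at y≈-0.0143. The ring is at (319,201), giving (0.5311,-0.0142), so it is already aligned. Descending.

>>> {"name": "send_rows", "arguments": {"commands": [{"jaw":-1,"xyz":[0,0,-0.05],"turn":[0,0,0]},{"jaw":-1,"xyz":[0,0,-0.07],"turn":[0,0,0]},{"jaw":-1,"xyz":[0,0,-0.05],"turn":[0,0,0]},{"jaw":-1,"xyz":[0,0,0],"turn":[0,0,0]},{"jaw":-1,"xyz":[0,0,0],"turn":[0,0,0]}]}}

```text
t: 17.75
tcp_pos: [0.5303, -0.0127, 0.1167]
ee_rot: [-3.14, -0.0, 1.571]
contact_force: [-0.9, -0.2, -0.8]
opening: 0.0146
```

```bash
python3 - <<'E'
from h import *
c=cap('wrist'); save(c,'w12.png'); np.save('w12.npy',c,allow_pickle=True)
s=c['state']; t=s['tcp_pos']; print(t,s['ee_rot'],s['contact_force'],s['opening'])
b,m=blobs(c['color'],(170,150,60),(6,255,255),(250,120,390,300),30)
e=cv2.fitEllipse(cv2.convexHull(cv2.findNonZero(m))); print(e, plane(c,e[0],.06))
im=cv2.cvtColor(c['color'][170:330,240:400],cv2.COLOR_RGB2BGR); cv2.imwrite('pics/w12c.png',cv2.resize(im,(600,600),interpolation=cv2.INTER_CUBIC))
E
```

```text
[ 0.5302814  -0.01272265  0.11668927] [-3.13969879e+00 -9.19594612e-05  1.57093648e+00] [-0.88345757 -0.18104431 -0.8441186 ] 0.014615895692070025
((320.57110595703125, 226.00083923339844), (42.24860382080078, 45.65214538574219), 96.50502014160156) [ 0.53129946 -0.01404116  0.06      ]
```

View pics/w12c.png

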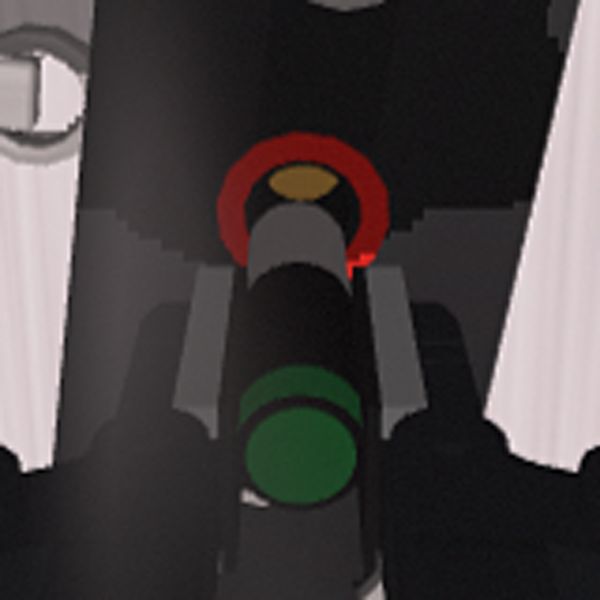

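>>> {"name": "send_rows", "arguments": {"commands": [{"jaw":-1,"xyz":[0.002,0.002,-0.015],"turn":[0,0,0]},{"jaw":-1,"xyz":[0,0,-0.01],"turn":[0,0,0]},{"jaw":-1,"xyz":[0,0,0],"turn":[0,0,0]},{"jaw":-1,"xyz":[0,0,0],"turn":[0,0,0]}]}}

```text
t: 18.13
tcp_pos: [0.5315, -0.0128, 0.1099]
ee_rot: [3.141, -0.0, 1.57]
contact_force: [0.3, -0.0, -1.6]
opening: 0.0148
```

>>> {"name": "send_rows", "arguments": {"commands": [{"jaw":-1,"xyz":[0,0,-0.004],"turn":[0,0,0]},{"jaw":-1,"xyz":[0,0,-0.004],"turn":[0,0,0]},{"jaw":-1,"xyz":[0,0,0],"turn":[0,0,0]}]}}

```text
t: 18.38
tcp_pos: [0.5313, -0.0129, 0.1072]
ee_rot: [-3.141, 0.0, 1.57]
contact_force: [-0.6, -0.6, -0.5]
opening: 0.0146
```

>>> {"name": "send_rows", "arguments": {"commands": [{"jaw":-1,"xyz":[0,0,-0.004],"turn":[0,0,0]},{"jaw":-1,"xyz":[0,0,-0.004],"turn":[0,0,0]},{"jaw":-1,"xyz":[0,0,0],"turn":[0,0,0]}]}}

```text
t: 18.63
tcp_pos: [0.5313, -0.0129, 0.1046]
ee_rot: [-3.141, -0.0, 1.57]
contact_force: [-0.0, 0.2, -1.4]
opening: 0.0149
```

>>> {"name": "send_rows", "arguments": {"commands": [{"jaw":-1,"xyz":[0,0,-0.004],"turn":[0,0,0]},{"jaw":-1,"xyz":[0,0,-0.004],"turn":[0,0,0]},{"jaw":-1,"xyz":[0,0,0],"turn":[0,0,0]}]}}

```text
t: 18.88
tcp_pos: [0.5313, -0.0128, 0.1022]
ee_rot: [-3.141, -0.0, 1.57]
contact_force: [-0.8, -0.0, -1.1]
opening: 0.0146
```

Entered about 4.5 mm without contact force. Continuing.

>>> {"name": "send_rows", "arguments": {"commands": [{"jaw":-1,"xyz":[0,0,-0.006],"turn":[0,0,0]},{"jaw":-1,"xyz":[0,0,-0.006],"turn":[0,0,0]},{"jaw":-1,"xyz":[0,0,-0.006],"turn":[0,0,0]},{"jaw":-1,"xyz":[0,0,0],"turn":[0,0,0]}]}}

```text
t: 19.22
tcp_pos: [0.5312, -0.0128, 0.0966]
ee_rot: [-3.141, -0.0, 1.57]
contact_force: [-0.7, 0.5, -0.7]
opening: 0.0151
```

>>> {"name": "send_rows", "arguments": {"commands": [{"jaw":-1,"xyz":[0,0,-0.006],"turn":[0,0,0]},{"jaw":-1,"xyz":[0,0,-0.006],"turn":[0,0,0]},{"jaw":-1,"xyz":[0,0,-0.006],"turn":[0,0,0]},{"jaw":-1,"xyz":[0,0,0],"turn":[0,0,0]}]}}

```text
t: 19.55
tcp_pos: [0.5312, -0.0128, 0.0913]
ee_rot: [-3.141, 0.0, 1.57]
contact_force: [0.3, 0.7, 0.0]
opening: 0.0145
```

>>> {"name": "send_rows", "arguments": {"commands": [{"jaw":-1,"xyz":[0,0,-0.006],"turn":[0,0,0]},{"jaw":-1,"xyz":[0,0,-0.006],"turn":[0,0,0]},{"jaw":-1,"xyz":[0,0,-0.003],"turn":[0,0,0]},{"jaw":-1,"xyz":[0,0,0],"turn":[0,0,0]}]}}

```text
t: 19.88
tcp_pos: [0.5313, -0.0128, 0.0869]
ee_rot: [-3.141, 0.0, 1.57]
contact_force: [0.1, 0.5, -0.3]
opening: 0.0147
```

Expected home at TCP ≈ 0.0827; small steps now.

>>> {"name": "send_rows", "arguments": {"commands": [{"jaw":-1,"xyz":[0,0,-0.005],"turn":[0,0,0]},{"jaw":-1,"xyz":[0,0,-0.004],"turn":[0,0,0]},{"jaw":-1,"xyz":[0,0,0],"turn":[0,0,0]}]}}

```text
t: 20.13
tcp_pos: [0.5313, -0.0128, 0.0842]
ee_rot: [-3.141, -0.0, 1.57]
contact_force: [-0.0, 1.1, -0.8]
opening: 0.0148
```

>>> {"name": "send_rows", "arguments": {"commands": [{"jaw":-1,"xyz":[0,0,-0.003],"turn":[0,0,0]},{"jaw":-1,"xyz":[0,0,-0.002],"turn":[0,0,0]},{"jaw":-1,"xyz":[0,0,0],"turn":[0,0,0]}]}}

```text
t: 20.38
tcp_pos: [0.5314, -0.0128, 0.0829]
ee_rot: [-3.141, -0.0, 1.57]
contact_force: [-0.5, 1.5, -1.2]
opening: 0.0145
```

>>> {"name": "send_rows", "arguments": {"commands": [{"jaw":-1,"xyz":[0,0,-0.002],"turn":[0,0,0]},{"jaw":-1,"xyz":[0,0,0],"turn":[0,0,0]}]}}

```text
t: 20.55
tcp_pos: [0.5314, -0.0128, 0.0825]
ee_rot: [3.142, -0.0, 1.57]
contact_force: [-1.6, 1.6, 1.1]
opening: 0.0145
```

>>> {"name": "send_rows", "arguments": {"commands": [{"jaw":-1,"xyz":[0,0,-0.003],"turn":[0,0,0]},{"jaw":-1,"xyz":[0,0,0],"turn":[0,0,0]}]}}

```text
t: 20.72
tcp_pos: [0.5314, -0.0128, 0.082]
ee_rot: [3.141, -0.0, 1.57]
contact_force: [-2.6, 1.0, 5.0]
opening: 0.0147
```

>>> {"name": "send_rows", "arguments": {"commands": [{"jaw":-1,"xyz":[0,0,-0.003],"turn":[0,0,0]},{"jaw":-1,"xyz":[0,0,0],"turn":[0,0,0]}]}}

```text
t: 20.88
tcp_pos: [0.5315, -0.0128, 0.0816]
ee_rot: [3.141, -0.0, 1.57]
contact_force: [-3.6, 2.1, 7.9]
opening: 0.015
```

Firm stop at the expected height (0.0825 at contact, stiff after). Relaxing and releasing.

>>> {"name": "send_rows", "arguments": {"commands": [{"jaw":-1,"xyz":[0,0,0.004],"turn":[0,0,0]},{"jaw":-1,"xyz":[0,0,0],"turn":[0,0,0]},{"jaw":-0.5,"xyz":[0,0,0],"turn":[0,0,0]},{"jaw":-0.2,"xyz":[0,0,0],"turn":[0,0,0]},{"jaw":0,"xyz":[0,0,0],"turn":[0,0,0]}]}}

```text
t: 21.3
tcp_pos: [0.5316, -0.013, 0.0816]
ee_rot: [3.141, 0.0, 1.57]
contact_force: [-0.3, 0.0, -0.7]
opening: 0.0424
```

>>> {"name": "send_rows", "arguments": {"commands": [{"jaw":0.2,"xyz":[0,0,0],"turn":[0,0,0]},{"jaw":0.2,"xyz":[0,0,0.03],"turn":[0,0,0]},{"jaw":0.2,"xyz":[0,0,0.08],"turn":[0,0,0]},{"jaw":0.2,"xyz":[0,0,0.12],"turn":[0,0,0]},{"jaw":0.2,"xyz":[0,0,0.12],"turn":[0,0,0]}]}}

```text
t: 21.72
tcp_pos: [0.5306, -0.0129, 0.1877]
ee_rot: [-3.139, 0.0, 1.57]
contact_force: [1.0, 1.0, -0.6]
opening: 0.0511
```

>>> {"name": "send_rows", "arguments": {"commands": [{"jaw":0.2,"xyz":[-0.08,0,0.08],"turn":[0,0,0]},{"jaw":0.2,"xyz":[-0.1,0,0.08],"turn":[0,0,0]},{"jaw":0.2,"xyz":[-0.1,0,0],"turn":[0,0,0]},{"jaw":0.2,"xyz":[-0.1,0,0],"turn":[0,0,0]},{"jaw":0.2,"xyz":[0,0,0],"turn":[0,0,0]}]}}

```text
t: 22.13
tcp_pos: [0.4133, -0.0128, 0.2365]
ee_rot: [3.141, 0.0, 1.57]
contact_force: [0.4, 0.8, -0.2]
opening: 0.0514
```

```bash
python3 - <<'E'
from h import *
np.set_printoptions(precision=4,suppress=True)
c=cap('wrist'); save(c,'w13.png'); print(c['state']['tcp_pos'],c['state']['contact_force'])
w=c
for b in blobs(w['color'],(45,100,30),(85,255,255),None,30)[0]: print('w',b,plane(w,b[0],.095))
C={}
for n in('scene','side'):
    c=cap(n); C[n]=c; save(c,n+'9.png')
    p=proj(c,(.5312,-.014,.075)).astype(int); im=cv2.cvtColor(c['color'][p[1]-40:p[1]+40,p[0]-45:p[0]+45],cv2.COLOR_RGB2BGR)
    cv2.imwrite('pics/'+n+'9c.png',cv2.resize(im,(540,480),interpolation=cv2.INTER_CUBIC))
    for b in blobs(c['color'],(45,80,30),(85,255,255),(p[0]-20,p[1]-30,p[0]+20,p[1]+20),6)[0]: print(n,b,plane(c,b[0],.095))
    print(n,'expect cap top',proj(c,(.5312,-.014,.095)))
E
```

```text
[ 0.4133 -0.0128  0.2365] [ 0.3507  0.8476 -0.2218]
w (array([444. , 187.8]), array([435, 179,  18,  18, 225], dtype=int32)) [ 0.5306 -0.0132  0.095 ]
w (array([144.4, 306.6]), array([129, 287,  29,  42, 388], dtype=int32)) [ 0.2244 -0.1472  0.095 ]
w (array([177.2, 392.7]), array([170, 381,  14,  19, 107], dtype=int32)) [ 0.2407 -0.273   0.095 ]
scene (array([326.6, 230.9]), array([323, 227,   8,  10,  52], dtype=int32)) [ 0.5302 -0.0133  0.095 ]
scene expect cap top [326.6746 231.3759]
side (array([317.2, 185.7]), array([315, 184,   5,   4,  16], dtype=int32)) [ 0.5321 -0.0138  0.095 ]
side expect cap top [317.5791 185.759 ]
```

View pics/scene9.png

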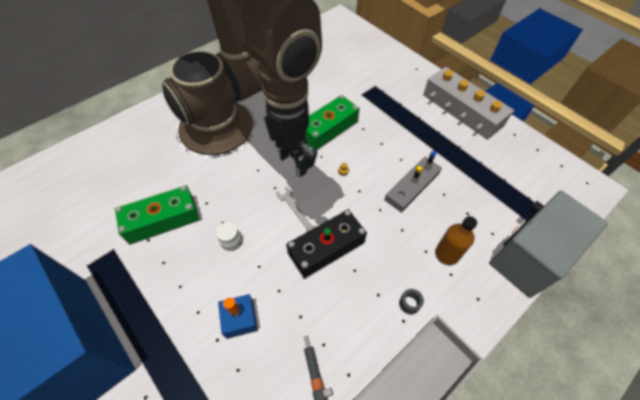

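View pics/side9c.png

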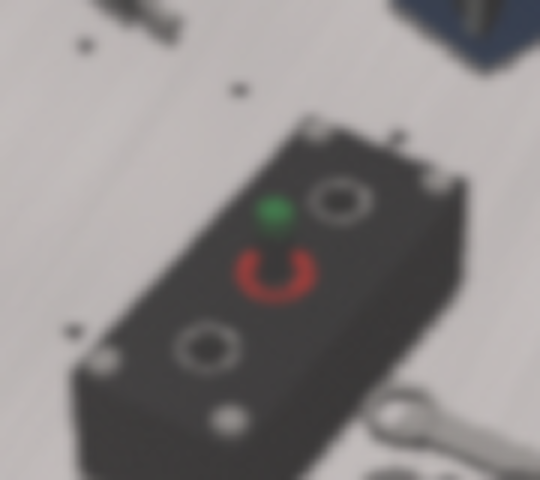

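View pics/w13.png

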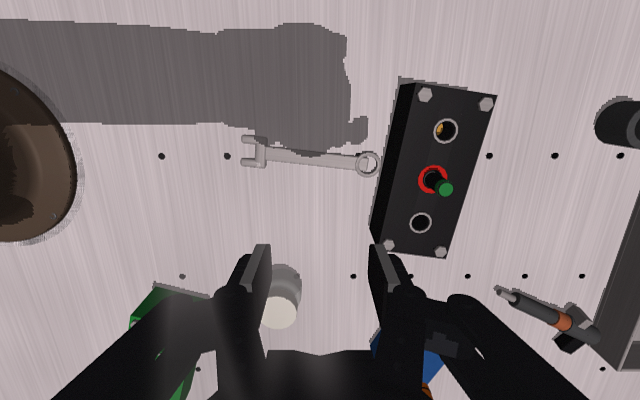

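The cap sits at its expected pixel in both fixed views: scene (326.6,230.9) against (326.7,231.4), side (317.2,185.7) against (317.6,185.8). That puts the cap top at 95 mm, so the grip starts at 60 mm and no bare steel shows. The rod is in its stand, the yellow and blue plugs are in the rack and the bystanders are where they were. Handing in.

```bash
python3 -c "
from station import ctrl
print(ctrl.hand_in())"
```

```text
the job is handed in; nothing more can be done
None
```

The short (green) plug is fitted in the red-ringed bore, fully home and standing on its own, and the job was handed in at about 22 s.

- **Depth:** I pressed the rod down in the bore. The seat slid about 4 mm at roughly 5 N, then stopped firmly at about 13 N. The depth came out at about 24 mm, which matches the short plug. The raw reading was 24.5–25 mm, with the washer's give and about 0.5 mm of measurement error. The nearest other size, 32 mm, is 7 mm off.
- **Rod:** It went back into the blue stand at the same height reading as when I picked it up, so it had not slipped in the grip. The last wrist view shows it upright.
- **Plug:** It met the seat at the expected height and I pressed it with about 8 N. After release, the cap was within 0.5 pixel of its expected place for a 95 mm top in both fixed cameras. That puts the start of the black grip level with the block's top face.
- **Rest of the bench:** The yellow and blue plugs are still in the rack, and I saw no other object moved. No check failed; position estimates from different cameras disagreed by at most about 2 mm.

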